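Change the tile in a fixture with a limit-switch lever

TASK

Change the stone tile in the metal fixture: lift the small tile out of the fixture's channel and stand it upright in a free slot of the wooden rack, then take the largest tile from the rack, stand it in the channel the same way up and slide it fully home against the end stop, so that its edge holds the hinged switch lever back. Then push the locking rivet's centre pin down flush with its collar, which runs the keeper across the channel behind the tile. Leave the medium tile in its slot and do not shift or tip the tin, the turned stone part or the bottle.

Things in the scene. Friction and masses are not known exactly. Their poses are not given: they have to be found in the camera images.
- fixture: Fixed metal fixture. Origin on the worktop; x along its channel towards the end stop, y across, z up. Base plate x -97 to 113, y -45 to 81 mm. Channel: centre line y 0, floor z 12 mm, between grey round-topped cheeks 15 mm apart, 14 mm thick, z up to 43 mm, from x -60 (-28 on the +y side) to 44 mm. End stop: face at x 60 mm, 58 mm high, 50 mm wide; black switch box on it, z up to 102 mm.
- channel_home (a point): Point on the channel floor under the middle of the large tile when that tile is fully home (fixture x 15, y 0, z 12 mm). Axes as the fixture's. The large tile can be let down 20 to 25 mm short of this (towards -x), clear of the lever, and slid on to +x until the stop halts it.
- lever (a joint): Hinged lever of the limit switch, over the fixture's end stop; angle in rad: 0 = free, leaning into the channel; about 0.49 = held back by a tile that is home at the stop; 0.62 = limit. A weak spring (about 0.3 N at the roller) returns it.
- lever_roller (a point): Centre of the steel roller (12 mm diameter, 12 mm long) on the lever's upper end; while free it reaches 15 mm in front of the stop's face, its centre 85 mm above the worktop.
- pin (a joint): Centre pin of the rivet, travel in m: 0 = standing 12 mm above its collar, 0.012 = flush. About 4 N of friction, more when pushed fast; it stays where it is left. It drives a 10 mm steel keeper bar across the channel, centre line at fixture x -38 mm, just behind the large tile when home; if that tile is not home the keeper strikes it.
- pin_top (a point): Centre of the top face of the rivet's black centre pin, 20 mm diameter, on a 36 x 36 mm post at fixture x -48, y 50 mm; at the start 88 mm above the worktop. It is pushed straight down 12 mm until level with the black collar round it (32 mm diameter, top 76 mm above the worktop), which stops a wider tool.
- rack: Fixed wooden rack, 110 x 200 mm. Origin on the worktop under its centre; x along its slots, y across, z up. Four slots 15 mm wide, floors 10 mm up, at y -72, -24, 24, 72 mm, between round-topped dividers up to 48 mm high, spanning x -29 to 29 mm. At the start the large and medium tiles stand in those at y -72 and -24 mm, in either order; the ones at 24 and 72 mm are free.
- small_tile_center (a point): Small pale stone tile, 70 mm square, 10 mm thick, about 0.13 kg; starts standing in the fixture's channel. The point is the middle of the tile (half-way along, up and through). Its y axis points up while it stands, its x axis runs along its lower edge, its z axis through the thickness.
- large_tile_center (a point): Large pale stone tile, 90 mm long, 102 mm high as it stands, 9.5 mm thick, about 0.23 kg; starts standing in the rack. The point is the middle of the tile (half-way along, up and through). Its y axis points up while it stands, its x axis runs along its lower edge, its z axis through the thickness.
- medium_tile_center (a point): Medium pale stone tile, 84 mm long, 86 mm high as it stands, 9.5 mm thick; stands in the rack and stays there. The point is the middle of the tile (half-way along, up and through). Its y axis points up while it stands, its x axis runs along its lower edge, its z axis through the thickness.
- tin_center (a point): Bystander: closed glue tin, 107 mm diameter, 150 mm high; its centre.
- turned_part_center (a point): Bystander: turned stone part like a small skittle, 60 mm diameter, 113 mm high; its centre.
- bottle_center (a point): Bystander: white squeeze bottle, 38 mm diameter, 117 mm high; its centre.
Things that resemble listed ones, but are neither listed nor needed, are in the scene too. Leave any orange look-alike of the part that bears large_tile_center alone.

How it is judged:
On the way, in this order (a step that is already met when the one before it is completed fails the run):
1. the small tile stands upright, let go, in a slot of the rack (z of small_tile_center in the frame of rack between 0.039 and 0.051 m and x of small_tile_center in the frame of rack between -0.03 and 0.03 m and y of small_tile_center in the frame of rack between -0.085 and 0.085 m and angle between small_tile_center's own y axis and vertical below 0.25 rad and contact force between small_tile and the fingers below 0.1 N), for 0.2 s.
2. the large tile stands in the channel, home against the end stop, and holds the lever back (value of joint lever above 0.38 rad and x of large_tile_center in the frame of fixture between 0.012 and 0.0175 m and y of large_tile_center in the frame of fixture between -0.009 and 0.009 m and z of large_tile_center in the frame of fixture between 0.058 and 0.068 m and angle between large_tile_center's own y axis and vertical below 0.2 rad), for 0.2 s.
3. the rivet's centre pin is pushed flush (value of joint pin above 0.0105 m), for 0.1 s.
At the end, for the whole second after the job is handed in: Large tile upright in the channel within 3 mm of home, lever held past 0.38 rad; rivet pin within 1.5 mm of flush; small tile upright at the bottom of a rack slot, within 30 mm of its middle; medium tile within 30 mm of its start; all released and at rest (all of step 1 and all of step 2 and value of joint pin above 0.0105 m and linear speed of each of large_tile, small_tile below 0.02 m/s and distance of medium_tile_center from where it was at the start of the episode below 0.03 m); the robot touches nothing.
It fails at once if the medium tile is taken or shoved by more than 30 mm (distance of medium_tile_center from where it was at the start of the episode above 0.03 m).
It fails at once if the tin is shifted by more than 25 mm or tipped (distance of tin_center from where it was at the start of the episode above 0.025 m or angle between tin_center's own z axis and vertical above 0.3 rad).
It fails at once if the turned stone part is shifted by more than 25 mm or tipped (distance of turned_part_center from where it was at the start of the episode above 0.025 m or angle between turned_part_center's own z axis and vertical above 0.3 rad).
It fails at once if the bottle is shifted by more than 25 mm or tipped (distance of bottle_center from where it was at the start of the episode above 0.025 m or angle between bottle_center's own z axis and vertical above 0.3 rad).
It also fails if it takes over 67 s, if anything falls off the work surface, if the arm or the gripper's body presses on something with over 40 N, if the wrist force passes 120 N, or if a joint passes its speed limit or range.

ROBOT

A 7-joint arm with a two-finger parallel gripper is mounted at the origin on the work surface; the furniture and walls round the work are solid. World frame = base frame: x ahead of the robot, y to its left, z up, the work surface at z = 0. Lengths are in m, angles in rad, forces in N, time in s.
With the tool pointing down it reaches from about 0.425 to 0.95 m from the base axis. Payload 4.7 kg.
Tool frame: the origin (TCP) lies at the centre of the arm's flange, where the gripper is bolted on; the fingertips stand 173 mm ahead of it and the grasp point (between the pads) lies 155 mm ahead of it (manip.grip_depth is the distance from the TCP to the grasp point, in m); z points along the fingers, y is the line along which they close (so a half turn about z gives the same grasp; the last joint's range is limited). The gripper opens to 85 mm and grips with 20 to 120 N. Pads are 22 mm wide; open, the fingers measure 114 mm over their backs; the gripper's body (76 mm by 85 mm) begins 54 mm behind the grasp point. The pads swing forward as they close: fully open they stand 13 mm farther back than shut.
Start: joints at [1.226, 0.469, -0.049, 1.532, 0.024, 1.141, -0.082], TCP at [0.21, -0.642, 0.405] pointing down, gripper open.
Joint ranges: [-2.59, 2.59], [-0.33, 1.99], [-1.39, 1.29], [0.1, 2.45], [-1.04, 4.18], [0.21, 1.99], [-2.66, 2.66]. Speed limits (rad/s): [2.57, 2.57, 3.14, 3.14, 3.14, 3.14, 3.14].

INTERFACE

Orientations are given as [roll, pitch, yaw] about the fixed x, y, z axes, in that order (R = Rz(yaw) Ry(pitch) Rx(roll)).
In Python, from plant import manip gives the robot as it stands. The module is installed in compiled form; this text tells all that it offers.
- The arm moves only by the shell command python3 -m crank 'ROWS' [FORCE]. ROWS is JSON, a list that holds one entry, the list of rows, each a list of 5 numbers: the opening, from 0 (shut) to 1 (fully open), then the shift along the tool's x, y, z in m, then the turn about the tool's z in rad. A call has 1 to 12 rows; each row shifts and turns the commanded pose from where the row before left it, along the tool's axes as they then stand; what a row does not reach is not made up. A row lasts 1/12 s, in which the tool goes at most 41.7 mm and 7.16 degrees, less where a joint would pass 70% of its speed; a pose out of reach is approached as far as the arm can. A call is refused whole if a number of a shift passes 0.0417 or a number of a turn 0.125, either way. A call with a gripper value outside its range is refused whole. The fingers move at their own pace and stop on an object; FORCE is the grip in N (left out, the last holds). Time passes only in rows, so rows that do not move let the fingers close. It gives the time, the measured TCP pose, the force, the opening and the grip force at its end, in the units of the state.
- manip.sense(): the state, without advancing time (a new reading comes with each control period).
- manip.snapshot(name): name is "side" or "top"; returns a dict with "image" (400x640x3 uint8, red, green, blue), "vfov" (degrees; the focal length in pixels is half the picture's height over the tangent of half this angle, whatever the lens; pixels are square), "cx", "cy" (the principal point, pixels), "eye" and "rotation" of the camera in the world. Camera axes: x right, y up, looking along -z (the intrinsics and any distortion apply to the point x, -y, -z); pixel columns grow to the right and rows downward; lengths in m; the calibration is good to about 2 mm. A picture is of the moment at which its call begins. There is no depth.
- manip.close_job(): hands the job in; it is judged then, once.
Trained networks look in a picture, given as the dict that the camera call returned (one of the last four; its "shot" number tells which), for a name from the list of things; names that differ only in an ending like _2 or _b are one class to them, and where a whole thing is asked for, a point or a joint stands for the part that bears it (a point fixed in the world has none). Each returns a list of dicts, best first, with "conf" (0 to 1); they miss things now and then, are a little off and sometimes report something else, mostly with a low value. They report only what shows in the picture. A call takes as long as a camera call. They do not tell look-alikes from the thing itself.
- manip.search_frame(picture, query): "extent" ([left, top, right, bottom] in pixels, round what is visible of it).
The state is a dict: "t": time; "q": joint angles; "joint_vel": joint speeds; "joint_torque": joint torques, N m; "ee_pos": TCP position; "tcp_rot": TCP orientation; "force": force on the tool from outside, world axes, zero at the start; "wrist_torque": the same for the moment, N m; "width": finger opening in m; "finger_force": force on a finger pad.
Only numpy, scipy, OpenCV 4.12 (cv2) and the standard library are available. Lean on these libraries where they do the work, as an engineer would, in place of code of your own. Each camera call takes 0.05 s, during which the arm holds its last target. There are 200 camera calls.

## Working session

There is one attempt and no reset: what is moved stays moved. The work goes in short steps, Python scripts to look and compute and a shell command to move; the robot and the scene stay as the last step left them, time stands still between calls to the robot, and variables do not carry over. Pictures are saved under pics/ and viewed, at most 10 in all, crops included, and the job is handed in when it is done.

```bash
mkdir -p pics; cat > h.py <<'E'
import numpy as np, cv2, json
from plant import manip
def K(p):
    h=p["image"].shape[0]; f=h/2/np.tan(np.radians(p["vfov"])/2); return f
def rot(p):
    r=np.array(p["rotation"],float); return r if r.shape==(3,3) else None
def ray(p,u,v):
    f=K(p); d=np.array([(u-p["cx"])/f,-(v-p["cy"])/f,-1.0]); return rot(p)@d
def onz(p,u,v,z):
    d=ray(p,u,v); e=np.array(p["eye"]); return e+d*(z-e[2])/d[2]
def proj(p,X):
    f=K(p); c=rot(p).T@(np.array(X)-np.array(p["eye"])); return np.array([p["cx"]+f*c[0]/-c[2],p["cy"]-f*c[1]/-c[2]])
E
python3 - <<'E'
from h import *
for n in("side","top"):
    p=manip.snapshot(n); cv2.imwrite(f"pics/{n}0.png",p["image"][:,:,::-1])
    print(n,{k:(np.round(v,4).tolist() if k!="image" else 0) for k,v in p.items() if k not in("image",)and not isinstance(v,str)})
    for q in["fixture","rack","small_tile_center","large_tile_center","medium_tile_center","pin_top","lever_roller","tin_center","turned_part_center","bottle_center"]:
        print(q,[(np.round(d["extent"]).tolist(),round(d["conf"],2)) for d in manip.search_frame(p,q)[:3]])
print(manip.sense())
E
```

```text
side {'vfov': 56.1293, 'cx': 315.6918, 'cy': 197.9253, 'eye': [0.5598, -0.8596, 0.7063], 'rotation': [1.0016, -0.0116, 0.0354], 'shot': 1}
fixture [([268.0, 277.0, 370.0, 351.0], 0.85)]
rack [([266.0, 173.0, 316.0, 219.0], 0.67)]
small_tile_center [([301.0, 293.0, 333.0, 315.0], 0.76)]
large_tile_center [([285.0, 128.0, 305.0, 159.0], 0.78), ([283.0, 182.0, 314.0, 209.0], 0.55)]
medium_tile_center [([280.0, 173.0, 305.0, 203.0], 0.65)]
pin_top [([284.0, 278.0, 298.0, 290.0], 0.64), ([245.0, 240.0, 263.0, 273.0], 0.29), ([270.0, 275.0, 372.0, 350.0], 0.27)]
lever_roller [([269.0, 275.0, 371.0, 348.0], 0.63), ([339.0, 288.0, 347.0, 293.0], 0.54)]
tin_center [([344.0, 198.0, 386.0, 263.0], 0.71)]
turned_part_center [([312.0, 206.0, 328.0, 242.0], 0.64)]
bottle_center [([243.0, 243.0, 263.0, 273.0], 0.61)]
top {'vfov': 49.1176, 'cx': 325.4331, 'cy': 204.3389, 'eye': [0.3252, 0.1501, 1.6732], 'rotation': [0.1146, 0.0013, -1.588], 'shot': 2}
fixture [([406.0, 163.0, 458.0, 222.0], 0.66)]
rack [([274.0, 205.0, 329.0, 252.0], 0.73)]
small_tile_center [([432.0, 180.0, 449.0, 198.0], 0.4)]
lar
[... 358 characters left out ...]
y([ 1.22610794,  0.46860555, -0.04860782,  1.53250442,  0.02410643,
        1.14099747, -0.08232332]), 'joint_vel': array([-9.35987206e-04, -5.51101938e-04,  3.17429614e-04,  1.21795859e-03,
       -2.20267343e-04,  8.17706954e-04,  6.96341002e-05]), 'joint_torque': array([-5.50248860e-04, -5.10165489e+01, -4.68057103e-02, -2.38008392e+01,
        1.08328529e-02,  1.03652503e-03, -5.41174039e-08]), 'ee_pos': array([ 0.20967333, -0.64161308,  0.40472926]), 'tcp_rot': array([ 3.14152388e+00, -3.79746070e-05,  3.15784778e-01]), 'force': array([-0.02336645, -0.0323666 ,  0.79906986]), 'wrist_torque': array([-0.02484463, -0.00665178, -0.00897561]), 'finger_force': 0.0, 'width': 0.085289265815866}
```

View pics/top0.png

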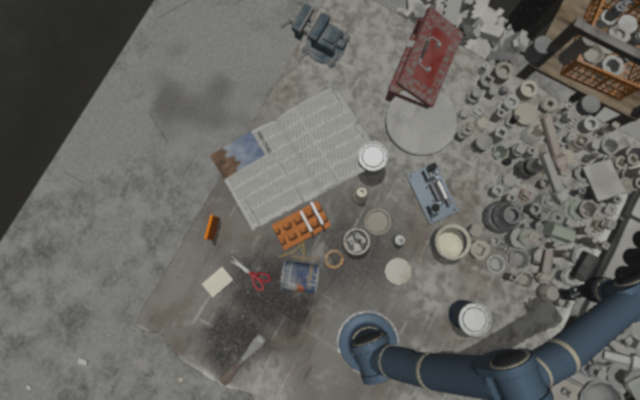

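View pics/side0.png

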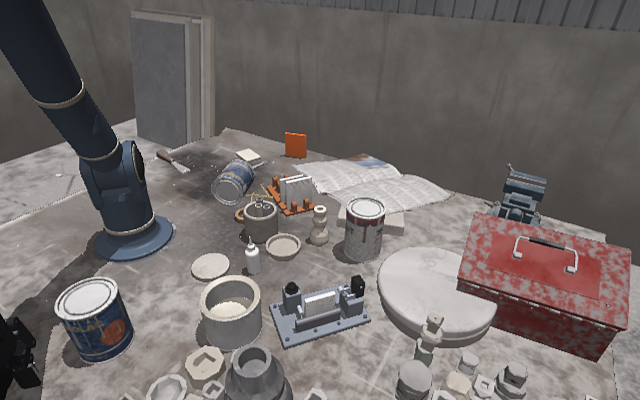

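```bash
cat >> h.py <<'E'
from scipy.spatial.transform import Rotation as Ro
def rot(p): return Ro.from_euler('xyz',p["rotation"]).as_matrix()
E
python3 - <<'E'
from h import *
T=cv2.imread("pics/top0.png");S=cv2.imread("pics/side0.png")
def crop(I,x,y,w,h,s): return cv2.resize(I[y:y+h,x:x+w],None,fx=s,fy=s,interpolation=cv2.INTER_CUBIC)
# fixture: top crop 60x60 x6.6=400; side 112x84
a=crop(T,400,155,66,75,6);b=crop(S,262,262,114,96,7)
cv2.imwrite("pics/fxS.png",b)
c=crop(T,266,195,70,64,6)
d=crop(S,255,160,76,64,6)
o=np.zeros((384+8+200,800,3),np.uint8)
cv2.imwrite("pics/rk.png",np.hstack([crop(T,266,195,66,64,6),crop(S,257,163,66,64,6)]))
cv2.imwrite("pics/fxT.png",a)
for n in("side","top"):
    p=manip.snapshot(n); print(n,list(p.keys()))
    print([ (np.round(proj(p,X),1)).tolist() for X in([0,0,0],[0.21,-.642,.405])])
E
```

```text
side ['image', 'vfov', 'cx', 'cy', 'eye', 'rotation', 'shot']
[[135.4, 236.9], [-50.3, 332.1]]
top ['image', 'vfov', 'cx', 'cy', 'eye', 'rotation', 'shot']
[[367.9, 342.2], [604.6, 290.6]]
```

View pics/fxS.png

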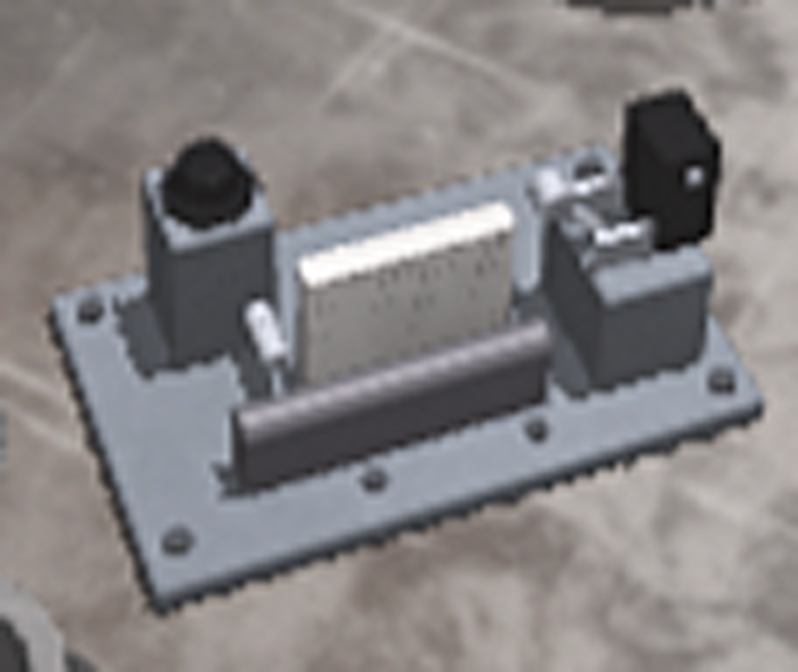

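View pics/fxT.png

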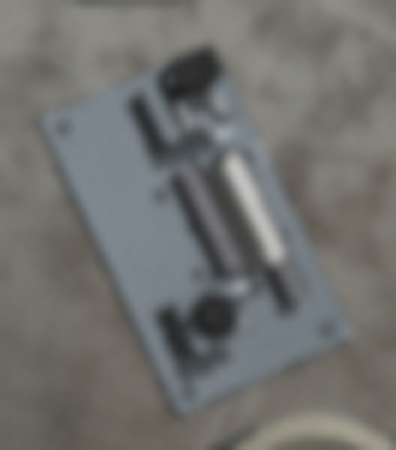

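View pics/rk.png

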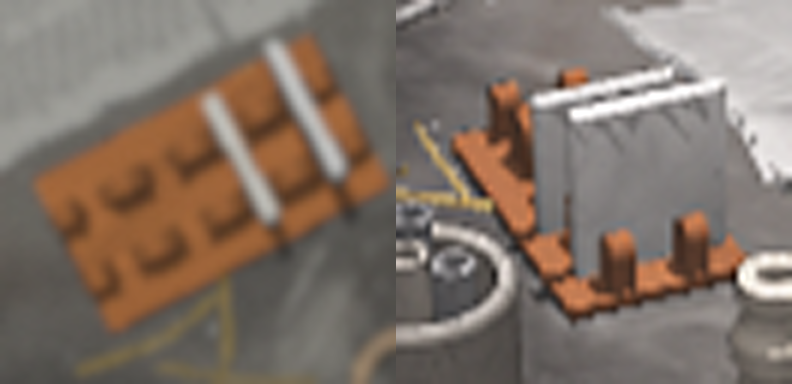

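```bash
cat > fit.py <<'E'
from h import *
from scipy.optimize import least_squares
P={n:manip.snapshot(n) for n in("side","top")}
def fs(x,y): return("side",x/7+262,y/7+262)
def ft(x,y): return("top",x/6+400,y/6+155)
def rs(x,y): return("side",(x-396)/6+257,y/6+163)
def rt(x,y): return("top",x/6+266,y/6+195)
def W(q,X): c,s=np.cos(q[2]),np.sin(q[2]); return [q[0]+c*X[0]-s*X[1],q[1]+s*X[0]+c*X[1],X[2]]
def fit(obs,q0,name):
    sc={"side":1,"top":1}
    f=lambda q:np.concatenate([(proj(P[n],W(q,X))-(u,v)) for (n,u,v),X in obs])
    r=least_squares(f,q0,loss="soft_l1"); 
    print(name,np.round(r.x,4)); print(np.round(r.fun.reshape(-1,2),1).tolist()); 
    return r.x
E
python3 - <<'E'
from fit import *
F=[(fs(160,610),[-.097,-.045,0]),(fs(764,410),[.113,-.045,0]),(fs(52,300),[-.097,.081,.012]),(fs(208,150),[-.048,.05,.088]),
(fs(242,410),[-.060,-.0145,.043]),(fs(545,322),[.044,-.0145,.043]),(fs(597,302),[.060,-.025,.058]),
(ft(42,115),[.113,.081,.012]),(ft(180,415),[-.097,.081,.012]),(ft(352,338),[-.097,-.045,.012]),(ft(212,316),[-.048,.05,.088])]
c=onz(P["top"],433,193,.012);print(c)
qf=fit(F,[c[0],c[1],.38],"fix")
R=[(rs(572,320),[-.055,-.1,0]),(rs(747,252),[.055,-.1,0]),(rs(453,140),[-.055,.1,.01]),
(rt(35,182),[-.055+.11,.1,.01]),(rt(320,33),[.055,-.1,.01]),(rt(388,185),[-.055,-.1,.01]),(rt(110,331),[-.055,.1,.01])]
c=onz(P["top"],301.5,225.5,.01);print(c)
qr=fit(R,[c[0],c[1],.49],"rack")
# tile checks: top corners
for t,w,h,y in(("L",.09,.112,-.072),("M",.084,.096,-.024)):
  for sx in(-1,1):
    a=proj(P["side"],W(qr,[sx*w/2,y,h]));b=proj(P["top"],W(qr,[sx*w/2,y,h]))
    print(t,sx,np.round(((a-(257,163))*6+(396,0)),0),np.round((b-(266,195))*6,0))
for sx in(-1,1):
    X=W(qf,[sx*.035,0,.082]);print("S",sx,np.round((proj(P["side"],X)-262)*7),np.round((proj(P["top"],X)-(400,155))*6))
q=manip.sense();print(q["ee_pos"])
for n,e,z in(("tin",(373,156),.15),("turn",(361,191),.11),("bottle",(399,239),.117)):print(n,onz(P["top"],*e,z))
E
```

```text
[ 0.55299565 -0.26379864  0.012     ]
fix [ 0.555  -0.282   0.4016]
[[-0.5, 0.5], [0.4, 1.1], [-0.7, -1.9], [-0.1, 0.3], [-0.6, -0.1], [-0.1, -0.6], [1.3, -0.9], [-1.0, 0.2], [-0.4, -0.1], [0.7, -0.7], [1.0, -0.8]]
[0.43723286 0.24140144 0.01      ]
rack [0.4387 0.2419 0.4688]
[[-0.9, 0.0], [0.7, 3.6], [-0.9, -1.4], [-0.5, -0.7], [-1.4, -0.2], [0.7, -0.2], [0.3, 0.2]]
L -1 [558. 113.] [345. 180.]
L 1 [715.  79.] [275.  47.]
M -1 [533.  97.] [272. 214.]
M 1 [675.  67.] [207.  91.]
S -1 [297. 267.] [280. 260.]
S 1 [505. 208.] [230. 157.]
[ 0.20969192 -0.6416048   0.4047631 ]
tin [ 0.67023263 -0.02265053  0.15      ]
turn [0.55136383 0.01990968 0.11      ]
bottle [ 0.37611687 -0.10966246  0.117     ]
```

```bash
python3 -m crank '[[[0.5,0.0366,-0.0195,0,0],[0.5,0.0366,-0.0195,0,0],[0.5,0.0366,-0.0195,0,0],[0.5,0.0366,-0.0195,0,0],[0.5,0.0366,-0.0195,0,0],[0.5,0.0366,-0.0195,0,0],[0.5,0.0366,-0.0195,0,0],[0.5,0.0366,-0.0195,0,0],[0.5,0.0366,-0.0195,0,0],[0.5,0.0366,-0.0195,0,0],[0.5,0.0366,-0.0195,0,0],[0.5,0.0366,-0.0195,0,0]]]' 40; python3 -m crank '[[[0.5,0,0,0,-0.084],[0.5,0,0,0,0],[0.5,0,0,0,0]]]'
```

```text
t: 2.3
ee_pos: [0.5555, -0.2811, 0.4051]
tcp_rot: [3.141, -0.0, 0.316]
force: [0.3, -1.4, 0.8]
width: 0.0424
finger_force: 0.0
t: 2.55
ee_pos: [0.5544, -0.2829, 0.4046]
tcp_rot: [3.141, 0.001, 0.398]
force: [-1.3, -0.8, 1.1]
width: 0.0428
finger_force: 0.0
```

```bash
cat >> fit.py <<'E'
E
cat > rk.py <<'E'
from fit import *
qf=[.555,-.282,.4016]; qr=[.4387,.2419,.4688]
# where is grasp relative to a frame
def rel(q):
    s=manip.sense(); d=np.array(s["ee_pos"][:2])-q[:2]; c,k=np.cos(q[2]),np.sin(q[2]); 
    print("rel mm",np.round([1e3*(c*d[0]+k*d[1]),1e3*(-k*d[0]+c*d[1])],1),"grasp z",round(1e3*(s["ee_pos"][2]-manip.grip_depth),1),"yaw",np.round(s["tcp_rot"],4)[2],"dyaw",round(s["tcp_rot"][2]-q[2],4),"w",round(s["width"],4),"F",np.round(s["force"],1),"ff",round(s["finger_force"],1),"t",round(s["t"],2))
E
python3 - <<'E'
from rk import *
rel(qf); print(manip.sense()["ee_pos"])
# large tile direct fit
for n,o in(("L",[(rs(572,115),[-.045,0,.112]),(rs(722,84),[.045,0,.112]),(rt(342,172),[-.045,0,.112]),(rt(275,45),[.045,0,.112])]),("M",[(rs(533,102),[-.042,0,.096]),(rs(672,70),[.042,0,.096]),(rt(270,218),[-.042,0,.096]),(rt(210,97),[.042,0,.096])])):
    q=fit(o,[.46,.19,.47],n); d=q[:2]-qr[:2];c,k=np.cos(qr[2]),np.sin(qr[2]);print("in rack",c*d[0]+k*d[1],-k*d[0]+c*d[1])
# overlay rack
V=[]
for n,x0,y0 in(("top",266,195),("side",257,163)):
    I=cv2.resize(P[n]["image"][y0:y0+64,x0:x0+66,::-1],None,fx=6,fy=6,interpolation=cv2.INTER_CUBIC).copy()
    g=lambda X:tuple(int(round(a)) for a in (proj(P[n],W(qr,X))-(x0,y0)+.5)*6)
    for y in(24e-3,72e-3):
        for dy in(-.0075,.0075): cv2.line(I,g([-.029,y+dy,.04]),g([.029,y+dy,.04]),(0,255,0),1)
    C=[[-.055,-.1],[.055,-.1],[.055,.1],[-.055,.1]]
    for z,col in((0,(255,255,0)),(.01,(255,0,255))):
        for i in range(4): cv2.line(I,g(C[i]+[z]),g(C[(i+1)%4]+[z]),col,1)
    V.append(I)
cv2.imwrite("pics/ov.png",np.hstack(V))
E
```

```text
rel mm [-2.3 -1.6] grasp z 249.9 yaw 0.3956 dyaw -0.006 w 0.0427 F [ 0.2 -0.5  0.6] ff 0.0 t 2.65
[ 0.55349684 -0.28440645  0.40464105]
L [0.4755 0.1776 0.4727]
[[-0.9, -0.2], [0.2, -0.7], [0.5, 0.0], [-0.1, -0.9]]
in rack 0.003781173617002049 -0.07402981461091758
M [0.4478 0.2194 0.4619]
[[-0.6, -0.7], [-0.0, -0.3], [0.6, -0.1], [-0.1, -0.5]]
in rack -0.0020364707888621773 -0.024184698724382378
```

View pics/ov.png

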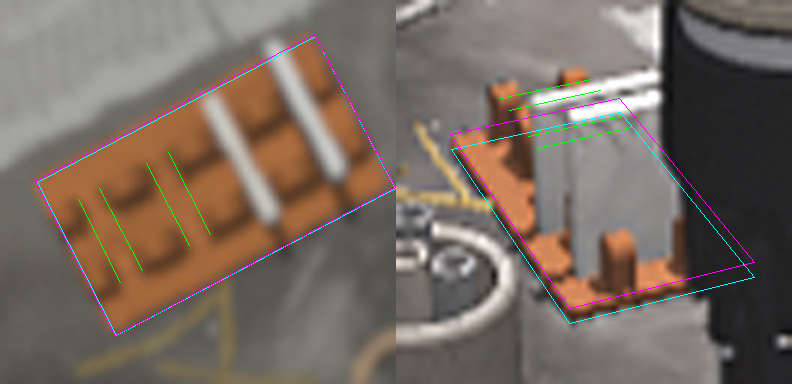

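```bash
python3 -m crank '[[[0.5,0.004,-0.0016,0.035,-0.006],[0.5,0,0,0.035,0],[0.5,0,0,0.035,0],[0.5,0,0,0.03,0],[0.5,0,0,0.025,0],[0.5,0,0,0.015,0],[0.5,0,0,0.007,0],[0.5,0,0,0,0],[0.5,0,0,0,0]]]'; python3 -c "
from rk import *
rel(qf)"
```

```text
t: 3.4
ee_pos: [0.5574, -0.2808, 0.2234]
tcp_rot: [3.141, -0.0, 0.404]
force: [0.5, 0.5, 0.3]
width: 0.0428
finger_force: 0.0
rel mm [3.3 0.3] grasp z 69.7 yaw 0.4047 dyaw 0.0031 w 0.0429 F [-0.3  0.8 -0.5] ff 0.0 t 3.5
```

```bash
python3 -m crank '[[[0,0,0,0,0],[0,0,0,0,0],[0,0,0,0,0],[0,0,0,0,0],[0,0,0,0,0],[0,0,0,0,0],[0,0,0,0,0],[0,0,0,0,0]]]' 40; python3 -c "
from rk import *
rel(qf)"
```

```text
t: 4.17
ee_pos: [0.5578, -0.2798, 0.2237]
tcp_rot: [3.141, -0.001, 0.406]
force: [-0.8, 0.4, 4.8]
width: 0.0094
finger_force: 41.3
rel mm [3.5 0.9] grasp z 69.0 yaw 0.4057 dyaw 0.0041 w 0.0095 F [-0.4 -0.1  6.5] ff 41.3 t 4.27
```

```bash
python3 -m crank '[[[0,0,0,-0.005,0],[0,0,0,-0.015,0],[0,0,0,-0.025,0],[0,0,0,-0.03,0],[0,0,0,-0.03,0],[0,0,0,-0.03,0],[0,0,0,-0.025,0],[0,0,0,-0.015,0],[0,0,0,-0.005,0],[0,0,0,0,0]]]'; python3 -c "
from rk import *
rel(qf);rel(qr)
s=manip.sense();t=np.array(W(qr,[0,.0718,0]))[:2];d=t-s['ee_pos'][:2];y=s['tcp_rot'][2];c,k=np.cos(y),np.sin(y)
print(t,s['ee_pos'],'tool dx,dy',c*d[0]+k*d[1],k*d[0]-c*d[1])"
```

```text
t: 5.1
ee_pos: [0.5576, -0.2797, 0.4038]
tcp_rot: [3.14, -0.001, 0.406]
force: [0.3, 0.4, -1.1]
width: 0.0093
finger_force: 40.3
rel mm [2.8 1.4] grasp z 246.6 yaw 0.4058 dyaw 0.0042 w 0.0095 F [-0.3 -0.3 -1.8] ff 40.3 t 5.2
rel mm [-130.  -518.7] grasp z 246.6 yaw 0.4058 dyaw -0.063 w 0.0095 F [-0.3 -0.3 -1.8] ff 40.3 t 5.2
[0.40625961 0.30595358] [ 0.55706542 -0.27960074  0.40125246] tool dx,dy 0.09259753275294758 -0.5975298758076372
```

```bash
python3 -m crank '[[[0,0.003,-0.018,0,0],[0,0.0055,-0.0355,0,0],[0,0.0055,-0.0355,0,0],[0,0.0055,-0.0355,0,0],[0,0.0055,-0.0355,0,0],[0,0.0055,-0.0355,0,0],[0,0.0055,-0.0355,0,0],[0,0.0055,-0.0355,0,0],[0,0.0055,-0.0355,0,0],[0,0.0055,-0.0355,0,0],[0,0.0055,-0.0355,0,0],[0,0.0055,-0.0355,0,0]]]';python3 -m crank '[[[0,0.0055,-0.0355,0,0],[0,0.0055,-0.0355,0,0],[0,0.0055,-0.0355,0,0],[0,0.0055,-0.0355,0,0],[0,0.0055,-0.0355,0,0],[0,0.004,-0.025,0,0],[0,0.002,-0.016,0,0],[0,0,0,0,-0.063],[0,0,0,0,0],[0,0,0,0,0],[0,0,0,0,0]]]'; python3 -c "
from rk import *
rel(qr); print(manip.sense()['ee_pos'],manip.sense()['tcp_rot'])"
```

```text
t: 6.2
ee_pos: [0.4534, 0.1219, 0.4011]
tcp_rot: [-3.141, 0.003, 0.406]
force: [0.0, -0.1, -1.5]
width: 0.0094
finger_force: 40.2
t: 7.12
ee_pos: [0.3995, 0.3337, 0.4016]
tcp_rot: [3.141, 0.002, 0.466]
force: [0.0, -0.3, -0.8]
width: 0.0093
finger_force: 40.2
rel mm [ 6.6 99.7] grasp z 247.5 yaw 0.4665 dyaw -0.0023 w 0.0092 F [ 0.4 -0.4 -1.6] ff 40.2 t 7.22
[0.39952789 0.33376638 0.40220841] [3.14100558e+00 8.72623132e-04 4.66526348e-01]
```

```bash
python3 -m crank '[[[0,-0.0046,0.014,0,-0.002],[0,0,0.014,0.01,0],[0,0,0,0.03,0],[0,0,0,0.03,0],[0,0,0,0.03,0],[0,0,0,0.02,0],[0,0,0,0.01,0],[0,0,0,0,0],[0,0,0,0,0]]]'; python3 - <<'E'
from rk import *
rel(qr)
V=[]
for n,x0,y0 in(("top",258,195),("side",242,150)):
    I=cv2.resize(P[n]["image"][y0:y0+80,x0:x0+80,::-1],None,fx=5,fy=5,interpolation=cv2.INTER_CUBIC).copy()
    g=lambda X:tuple(int(round(a)) for a in (proj(P[n],W(qr,X))-(x0,y0)+.5)*5)
    for y in(24e-3,72e-3):
        for dy in(-.0075,.0075): cv2.line(I,g([-.029,y+dy,.04]),g([.029,y+dy,.04]),(0,255,0),1)
    V.append(I)
cv2.imwrite("pics/ov2.png",np.hstack(V))
E
```

```text
t: 7.97
ee_pos: [0.4082, 0.3073, 0.2727]
tcp_rot: [-3.142, 0.0, 0.47]
force: [0.1, 0.6, -1.6]
width: 0.0091
finger_force: 40.2
rel mm [ 2.8 72.6] grasp z 119.3 yaw 0.4703 dyaw 0.0015 w 0.0093 F [ 0.1  0.4 -1.6] ff 40.2 t 8.07
```

View pics/ov2.png

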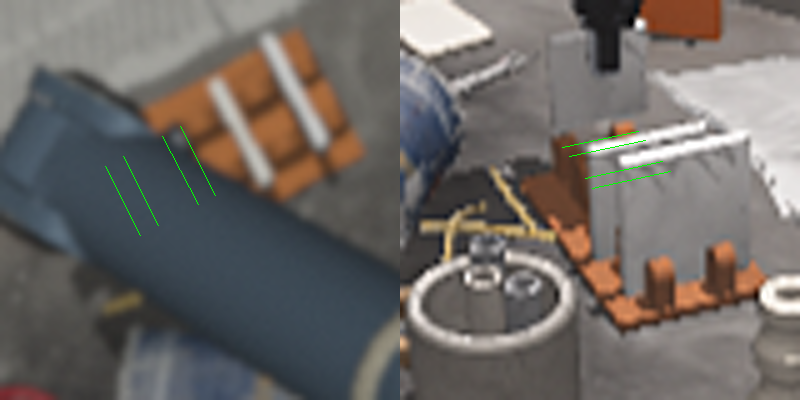

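```bash
python3 -m crank '[[[0,-0.001,0.0008,0.006,0],[0,0,0,0.006,0],[0,0,0,0.006,0],[0,0,0,0.004,0],[0,0,0,0.004,0],[0,0,0,0.003,0],[0,0,0,0,0]]]'; python3 -c "
from rk import *
rel(qr)"
```

```text
t: 8.65
ee_pos: [0.407, 0.3063, 0.2429]
tcp_rot: [3.141, 0.001, 0.471]
force: [-0.0, -0.2, -1.2]
width: 0.0099
finger_force: 40.2
rel mm [ 1.1 71.9] grasp z 88.9 yaw 0.471 dyaw 0.0022 w 0.0091 F [-0.3  0.3 -1. ] ff 40.2 t 8.75
```

Entering the slot (tile bottom ≈32 mm) with no contact; continue.

```bash
python3 -m crank '[[[0,0,0,0.005,0],[0,0,0,0.005,0],[0,0,0,0.004,0],[0,0,0,0.003,0],[0,0,0,0.002,0],[0,0,0,0.001,0],[0,0,0,0,0]]]'; python3 -c "
from rk import *
rel(qr)"
```

```text
t: 9.33
ee_pos: [0.4072, 0.3064, 0.2234]
tcp_rot: [3.141, 0.0, 0.471]
force: [0.3, -0.6, -1.1]
width: 0.0093
finger_force: 40.2
rel mm [ 1.1 71.8] grasp z 69.0 yaw 0.4709 dyaw 0.0021 w 0.0099 F [-0.6  0.1 -1.4] ff 40.2 t 9.43
```

```bash
python3 -m crank '[[[0,0,0,0.001,0],[0,0,0,0.0008,0],[0,0,0,0.0007,0],[0,0,0,0,0]]]'; python3 -c "
from rk import *
rel(qr)"
```

```text
t: 9.77
ee_pos: [0.4072, 0.3065, 0.2217]
tcp_rot: [3.141, -0.0, 0.471]
force: [-0.4, -1.1, 3.3]
width: 0.0097
finger_force: 40.8
rel mm [ 1.1 71.8] grasp z 67.0 yaw 0.4708 dyaw 0.002 w 0.0093 F [-1.  -0.9  4.8] ff 41.0 t 9.87
```

```bash
python3 -m crank '[[[0.4,0,0,0,0],[0.4,0,0,0,0],[0.4,0,0,0,0],[0.4,0,0,0,0],[0.4,0,0,-0.01,0],[0.4,0,0,-0.025,0],[0.4,0,0,-0.035,0],[0.4,0,0,-0.035,0],[0.4,0,0,-0.025,0],[0.4,0,0,-0.01,0],[0.4,0,0,0,0]]]'; python3 - <<'E'
from rk import *
rel(qr)
for n in P: print(n,[(np.round(d["extent"]).tolist(),round(d["conf"],2)) for d in manip.search_frame(P[n],"small_tile_center")[:3]])
for z,h in((.045,.035),):
    c=[proj(P["side"],W(qr,[sx*.035,.072,z+sz*h])) for sx in(-1,1) for sz in(-1,1)];print(np.round(c,0).tolist())
E
```

```text
t: 10.78
ee_pos: [0.4075, 0.3071, 0.3643]
tcp_rot: [-3.141, -0.006, 0.471]
force: [0.4, -0.1, -0.7]
width: 0.0342
finger_force: 0.0
rel mm [ 0.6 71.5] grasp z 206.0 yaw 0.4706 dyaw 0.0018 w 0.034 F [-0.3  0.4  0.4] ff 0.0 t 10.88
side [([269.0, 168.0, 292.0, 186.0], 0.56)]
top []
[[273.0, 187.0], [272.0, 170.0], [292.0, 183.0], [291.0, 166.0]]
```

```bash
python3 -m crank '[[[0.4,0.0024,0.02,0,-0.002],[0.4,0,0.035,0,0],[0.4,0,0.035,0,0],[0.4,0,0.03,0,0],[0.4,0,0.0175,0,0],[0.4,0,0.0068,0,0],[0.4,0,0,0.02,0],[0.4,0,0,0.03,0],[0.4,0,0,0.02,0],[0.4,0,0,0.01,0],[0.4,0,0,0,0]]]'; python3 -c "
from rk import *
rel(qr)"
```

```text
t: 11.9
ee_pos: [0.4737, 0.1794, 0.2784]
tcp_rot: [-3.14, 0.006, 0.475]
force: [-0.0, 0.7, -0.2]
width: 0.034
finger_force: 0.0
rel mm [  4.3 -71.7] grasp z 126.5 yaw 0.4741 dyaw 0.0053 w 0.0341 F [-0.   0.1 -0.2] ff 0.0 t 12.0
```

```bash
python3 -m crank '[[[0.4,0,0.0008,0.01,0.004],[0.4,0,0,0.01,0],[0.4,0,0,0.008,0],[0.4,0,0,0.003,0],[0.4,0,0,0,0]]]';  python3 -c "
from rk import *
rel(qr)"; python3 -m crank '[[[0,0,0,0,0],[0,0,0,0,0],[0,0,0,0,0],[0,0,0,0,0],[0,0,0,0,0],[0,0,0,0,0],[0,0,0,0,0]]]' 50; python3 -c "
from rk import *
rel(qr)"
```

```text
t: 12.42
ee_pos: [0.4751, 0.1781, 0.2492]
tcp_rot: [-3.141, 0.002, 0.469]
force: [0.5, -0.0, -0.4]
width: 0.0341
finger_force: 0.0
rel mm [  4.1 -73.3] grasp z 95.5 yaw 0.4689 dyaw 0.0001 w 0.0342 F [-0.7 -0.4 -0.3] ff 0.0 t 12.52
t: 13.1
ee_pos: [0.4755, 0.1785, 0.2506]
tcp_rot: [3.141, -0.001, 0.469]
force: [-1.0, 0.8, 4.5]
width: 0.0088
finger_force: 49.5
rel mm [  4.2 -73.2] grasp z 95.9 yaw 0.4688 dyaw -0.0 w 0.0087 F [-1.  -0.4  6.3] ff 49.6 t 13.2
```

```bash
python3 -m crank '[[[0,0,0,-0.005,0],[0,0,0,-0.015,0],[0,0,0,-0.025,0],[0,0,0,-0.03,0],[0,0,0,-0.03,0],[0,0,0,-0.03,0],[0,0,0,-0.025,0],[0,0,0,-0.015,0],[0,0,0,-0.005,0],[0,0,0,0,0.0672],[0,0,0,0,0]]]'; python3 -c "
from rk import *
rel(qf)
s=manip.sense();print(s['ee_pos'])"
```

```text
t: 14.12
ee_pos: [0.475, 0.1778, 0.4294]
tcp_rot: [3.141, 0.002, 0.4]
force: [0.2, -0.5, -1.5]
width: 0.0086
finger_force: 48.9
rel mm [106.1 454.6] grasp z 274.2 yaw 0.4031 dyaw 0.0015 w 0.0087 F [ 0.6  0.4 -3. ] ff 48.9 t 14.22
[0.47498573 0.17791806 0.42888397]
```

```bash
python3 -m crank '[[[0,-0.005,0.018,0,0],[0,-0.009,0.0365,0,0],[0,-0.009,0.0365,0,0],[0,-0.009,0.0365,0,0],[0,-0.009,0.0365,0,0],[0,-0.009,0.0365,0,0],[0,-0.009,0.0365,0,0],[0,-0.009,0.0365,0,0],[0,-0.009,0.0365,0,0],[0,-0.009,0.0365,0,0],[0,-0.009,0.0365,0,0],[0,-0.009,0.0365,0,0]]]'; python3 -m crank '[[[0,-0.006,0.011,0,0],[0,-0.004,0.0055,0,0],[0,0,0,0.005,0],[0,0,0,0.02,0],[0,0,0,0.03,0],[0,0,0,0.03,0],[0,0,0,0.02,0],[0,0,0,0.01,0],[0,0,0,0,0],[0,0,0,0,0]]]';python3 -c "
from rk import *
rel(qf)"
```

```text
t: 15.22
ee_pos: [0.5434, -0.2503, 0.4288]
tcp_rot: [-3.14, 0.002, 0.403]
force: [0.1, -0.1, -1.2]
width: 0.0091
finger_force: 49.0
t: 16.05
ee_pos: [0.5413, -0.2662, 0.3155]
tcp_rot: [-3.141, -0.001, 0.404]
force: [-0.1, 0.7, -1.4]
width: 0.009
finger_force: 49.1
rel mm [-6.4 18.9] grasp z 162.3 yaw 0.4027 dyaw 0.0011 w 0.0087 F [ 0.7 -0.2 -0.9] ff 49.1 t 16.15
```

```bash
python3 -m crank '[[[0,-0.0016,0.008,0,0.001],[0,0,0.0102,0,0],[0,0,0,0.008,0],[0,0,0,0.008,0],[0,0,0,0.004,0],[0,0,0,0,0],[0,0,0,0,0]]]'; python3 - <<'E'
from rk import *
rel(qf)
x0,y0=255,225
I=cv2.resize(P["side"]["image"][y0:y0+130,x0:x0+130,::-1],None,fx=4.5,fy=4.5,interpolation=cv2.INTER_CUBIC)
cv2.imwrite("pics/f2.png",I)
E
```

```text
t: 16.73
ee_pos: [0.5463, -0.2846, 0.2944]
tcp_rot: [-3.14, 0.001, 0.401]
force: [0.0, 0.3, -1.8]
width: 0.0088
finger_force: 49.1
rel mm [-8.7  0.8] grasp z 140.6 yaw 0.4011 dyaw -0.0005 w 0.009 F [-0.7  0.4 -0.6] ff 49.1 t 16.83
```

View pics/f2.png

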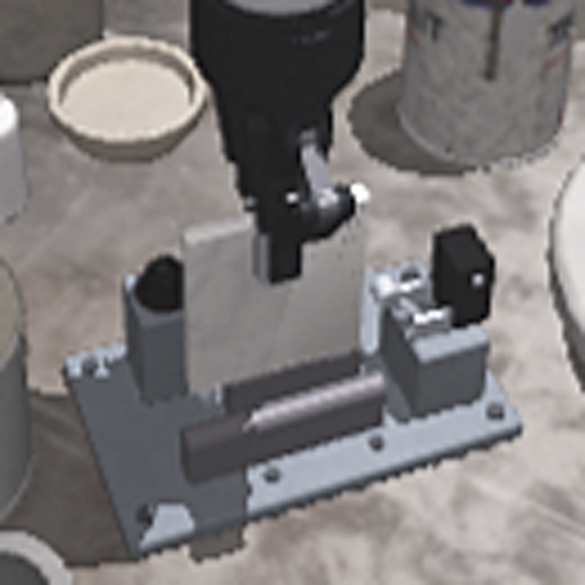

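```bash
python3 -m crank '[[[0,0,0,0.006,0],[0,0,0,0.006,0],[0,0,0,0.006,0],[0,0,0,0.004,0],[0,0,0,0.003,0],[0,0,0,0,0]]]';python3 -c "
from rk import *
rel(qf)"
```

```text
t: 17.33
ee_pos: [0.5462, -0.2849, 0.2692]
tcp_rot: [-3.14, 0.001, 0.401]
force: [0.7, -0.3, -1.9]
width: 0.0094
finger_force: 49.1
rel mm [-8.9  0.6] grasp z 115.4 yaw 0.4006 dyaw -0.001 w 0.0091 F [ 0.2 -0.8 -0.8] ff 49.1 t 17.43
```

Inside the cheeks with no contact; continue to the floor (grasp z ≈ 98).

```bash
python3 -m crank '[[[0,0,0,0.005,0],[0,0,0,0.004,0],[0,0,0,0.003,0],[0,0,0,0.002,0],[0,0,0,0.0015,0],[0,0,0,0.001,0],[0,0,0,0,0]]]';python3 -c "
from rk import *
rel(qf)"
```

```text
t: 18.02
ee_pos: [0.5465, -0.2849, 0.2535]
tcp_rot: [-3.141, 0.0, 0.401]
force: [-0.1, 0.1, -1.6]
width: 0.0091
finger_force: 49.1
rel mm [-8.9  0.6] grasp z 99.1 yaw 0.4006 dyaw -0.001 w 0.0085 F [-0.4 -0.7 -2.3] ff 49.1 t 18.12
```

```bash
python3 -m crank '[[[0,0,0,0.0008,0],[0,0.002,0,0,0],[0,0.004,0,0,0],[0,0.004,0,0,0],[0,0.004,0,0,0],[0,0.003,0,0,0],[0,0.002,0,0,0],[0,0,0,0,0]]]';python3 -c "
from rk import *
rel(qf)"
```

```text
t: 18.78
ee_pos: [0.5646, -0.277, 0.2529]
tcp_rot: [3.142, -0.001, 0.401]
force: [-0.7, 0.0, -2.3]
width: 0.0092
finger_force: 49.2
rel mm [10.2  0.7] grasp z 98.1 yaw 0.4009 dyaw -0.0007 w 0.0086 F [-0.1 -0.  -1.1] ff 49.2 t 18.88
```

```bash
python3 -m crank '[[[0,0.0015,0,0,0],[0,0.0015,0,0,0],[0,0.001,0,0,0],[0,0.001,0,0,0],[0,0,0,0,0]]]';python3 -c "
from rk import *
rel(qf)"
```

```text
t: 19.3
ee_pos: [0.5678, -0.2762, 0.2529]
tcp_rot: [-3.141, 0.003, 0.4]
force: [-5.1, -2.0, 0.6]
width: 0.0089
finger_force: 49.6
rel mm [14.   0.4] grasp z 98.2 yaw 0.3999 dyaw -0.0017 w 0.0091 F [-5.2 -2.   1. ] ff 49.6 t 19.4
```

```bash
python3 -m crank '[[[0,0.001,0,0.0005,0],[0,0.001,0,0.0005,0],[0,0,0,0,0],[0,0,0,0,0]]]';python3 -c "
from rk import *
rel(qf)"
```

```text
t: 19.73
ee_pos: [0.5685, -0.2762, 0.2529]
tcp_rot: [-3.141, 0.006, 0.399]
force: [-11.7, -0.6, 9.8]
width: 0.0088
finger_force: 51.0
rel mm [14.7  0.1] grasp z 98.2 yaw 0.3992 dyaw -0.0024 w 0.0089 F [-11.2  -1.1  10.3] ff 51.0 t 19.83
```

```bash
python3 -m crank '[[[0,-0.0005,0,-0.0005,0],[0.35,0,0,0,0],[0.35,0,0,0,0],[0.35,0,0,0,0],[0.35,0,0,0,0],[0.35,0,0,-0.005,0],[0.35,0,0,-0.02,0],[0.35,0,0,-0.03,0],[0.35,0,0,-0.03,0],[0.35,0,0,-0.02,0],[0.35,0,0,-0.01,0],[0.35,0,0,0,0]]]'; python3 - <<'E'
from rk import *
rel(qf)
x0,y0=255,225
I=cv2.resize(P["side"]["image"][y0:y0+130,x0:x0+130,::-1],None,fx=4.5,fy=4.5,interpolation=cv2.INTER_CUBIC)
g=lambda X:tuple(int(round(a)) for a in (proj(P["side"],W(qf,X))-(x0,y0)+.5)*4.5)
C=[[-.030,0,.015],[.06,0,.015],[.06,0,.114],[-.03,0,.114]]
for i in range(4):cv2.line(I,g(C[i]),g(C[(i+1)%4]),(0,255,0),1)
cv2.imwrite("pics/f3.png",I)
E
```

```text
t: 20.83
ee_pos: [0.5708, -0.275, 0.3704]
tcp_rot: [3.137, -0.004, 0.401]
force: [1.5, 0.6, 0.3]
width: 0.0302
finger_force: 0.0
rel mm [16.3  0.8] grasp z 212.0 yaw 0.4007 dyaw -0.0009 w 0.03 F [ 0.4 -0.2 -0.7] ff 0.0 t 20.93
```

View pics/f3.png

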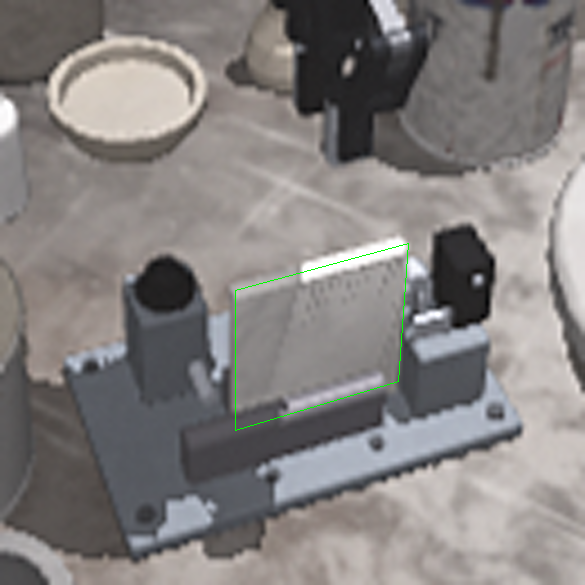

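```bash
python3 -m crank '[[[0,-0.015,-0.012,0,0],[0,-0.025,-0.019,0,0],[0,-0.018,-0.014,0,0],[0,-0.0063,-0.0042,0,0],[0,0,0,0.02,0],[0,0,0,0.03,0],[0,0,0,0.03,0],[0,0,0,0.015,0],[0,0,0,0,0],[0,0,0,0,0]]]' 30; python3 -c "
from rk import *
rel(qf);print(manip.sense()['ee_pos'])"
```

```text
t: 21.77
ee_pos: [0.4916, -0.2547, 0.2709]
tcp_rot: [-3.139, 0.002, 0.401]
force: [0.6, -0.1, -0.6]
width: 0.0003
finger_force: 0.0
rel mm [-47.1  49.4] grasp z 118.3 yaw 0.4007 dyaw -0.0009 w 0.0001 F [-0.1 -0.4 -0.4] ff 0.0 t 21.87
[ 0.49235724 -0.2549437   0.27304548]
```

```bash
python3 -m crank '[[[0,0,0,0.004,0],[0,0,0,0.004,0],[0,0,0,0.002,0],[0,0,0,0.002,0],[0,0,0,0.002,0],[0,0,0,0.002,0],[0,0,0,0.002,0],[0,0,0,0.002,0],[0,0,0,0,0]]]'; python3 -c "
from rk import *
rel(qf);print(manip.sense()['ee_pos'])"
```

```text
t: 22.62
ee_pos: [0.4917, -0.2549, 0.2522]
tcp_rot: [3.141, -0.0, 0.401]
force: [0.2, -0.4, 1.8]
width: 0.0001
finger_force: 0.7
rel mm [-47.7  49.7] grasp z 97.5 yaw 0.4006 dyaw -0.001 w -0.0 F [-0.5 -0.5  1.1] ff 0.3 t 22.72
[ 0.49165751 -0.25486836  0.2521734 ]
```

Tip ≈79.5 mm; press the last few millimetres until the collar stops it.

```bash
python3 -m crank '[[[0,0,0,0.0015,0],[0,0,0,0.0015,0],[0,0,0,0.001,0],[0,0,0,0,0]]]'; python3 -c "
from rk import *
rel(qf);print(manip.sense()['ee_pos'])"
```

```text
t: 23.05
ee_pos: [0.4917, -0.2548, 0.2495]
tcp_rot: [3.141, 0.0, 0.401]
force: [-3.1, 0.4, 11.3]
width: 0.0
finger_force: 5.6
rel mm [-47.6  49.8] grasp z 94.8 yaw 0.4006 dyaw -0.001 w -0.0001 F [-2.   1.5 11.9] ff 5.5 t 23.15
[ 0.49173406 -0.25480732  0.2495223 ]
```

```bash
python3 -m crank '[[[0,0,0,0.001,0],[0,0,0,0.001,0],[0,0,0,0,0]]]'; python3 -c "
from rk import *
rel(qf);print(manip.sense()['ee_pos'])"; python3 -m crank '[[[0,0,0,-0.005,0],[0,0,0,-0.015,0],[0,0,0,-0.03,0],[0,0,0,-0.04,0],[0,0,0,-0.04,0],[0,0,0,-0.02,0],[0,0,0,0,0],[0,0,0,0,0]]]'; python3 - <<'E'
from rk import *
rel(qf)
V=[]
for x0,y0 in((255,235),(245,140)):
    I=cv2.resize(P["side"]["image"][y0:y0+120,x0:x0+88*120//120+20,::-1],None,fx=4,fy=4,interpolation=cv2.INTER_CUBIC)
    V.append(I)
O=np.hstack(V)[:, :800]
cv2.imwrite("pics/end.png",O)
E
```

```text
t: 23.4
ee_pos: [0.4918, -0.2548, 0.2494]
tcp_rot: [3.141, 0.001, 0.4]
force: [-7.6, 2.0, 24.6]
width: 0.0003
finger_force: 12.7
rel mm [-47.5  49.8] grasp z 94.8 yaw 0.4005 dyaw -0.0011 w 0.0001 F [-7.2  3.1 25.1] ff 12.6 t 23.5
[ 0.49180405 -0.25470388  0.2494553 ]
t: 24.17
ee_pos: [0.4917, -0.2547, 0.3971]
tcp_rot: [3.14, -0.001, 0.401]
force: [0.3, 0.2, -0.4]
width: -0.0
finger_force: 0.0
rel mm [-48.1  50.2] grasp z 240.1 yaw 0.4007 dyaw -0.0009 w 0.0003 F [ 0.3  0.1 -0.2] ff 0.0 t 24.27
```

View pics/end.png

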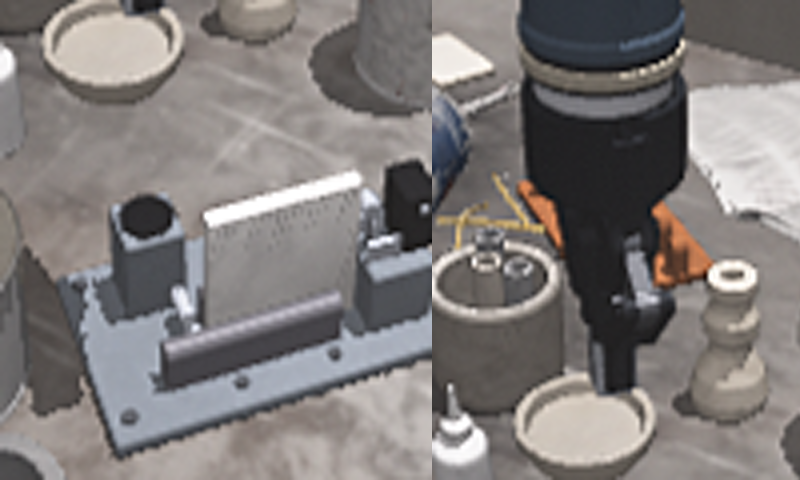

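The picture shows the pin flush in its collar (at about 147,215), the keeper across the channel behind the tile (185,305) and the tile home with the lever back. The arm is clear, so I'm handing it in.

```bash
python3 -c "
from plant import manip
print(manip.close_job())"
```

```text
the job is handed in; nothing more can be done
None
```

I handed the job in at about 24 s: small tile standing in the rack slot at y 72 mm, large tile home against the end stop with the lever held back, and rivet pin pressed flush with the keeper across the channel; the hand-in returned no verdict.

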